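Stack a filter holder on its sloping stand

ROBOT

A 6-joint arm with a two-finger parallel gripper is mounted at the origin on a cart in front of the work surface, level with it; the furniture and walls round the work are solid. World frame = base frame: x ahead of the robot, y to its left, z up, the work surface at z = 0. Lengths are in mm, angles in rad, forces in N, time in s.
With the tool pointing down it reaches from about 200 to 875 mm from the base axis. Payload 3.4 kg.
Tool frame: the origin (TCP) lies midway between the tips of the shut fingers; the grasp point (between the pads) lies 19 mm behind it; z points along the fingers, y is the line along which they close (so a half turn about z gives the same grasp; the last joint's range is limited). The gripper opens to 94 mm and grips with 3 to 60 N. Pads are 16 mm wide; open, the fingers measure 119 mm over their backs; the gripper's body (75 mm by 177 mm) begins 78 mm behind the grasp point.
Start: joints at [1.092, 0.276, 1.505, -0, 1.361, -0.121], TCP at [201.393, 538.615, 205.493] pointing down, gripper open.
Joint ranges: [-2.89, 2.89], [-0.75, 2.08], [0.22, 2.7], [-1.18, 4.32], [0.11, 2.71], [-2.7, 2.7]. Speed limits (rad/s): [2.57, 2.57, 3.14, 3.14, 3.14, 3.14].

INTERFACE

Orientations are given as a 3x3 rotation matrix whose columns are the frame's x, y, z axes.
In Python, from plant import observe, get_image, calibration, finish_job gives the robot as it stands.
- The arm moves only by the shell command python3 -m creep 'ROWS' [FORCE]. ROWS is JSON, a list of rows, each a list of 5 numbers: the shift along the tool's x, y, z in mm, then the turn about the tool's z in rad, then the finger opening in mm, from 0 to 94. A call has 1 to 12 rows; each row is the pose to reach, as a shift and turn from the pose commanded when the call began, along the tool's axes at that moment; what a row does not reach only later rows make up. A row lasts 1/8 s, in which the tool goes at most 62.5 mm and 10.7 degrees, less where a joint would pass 70% of its speed; a pose out of reach is approached as far as the arm can. A call with a gripper value outside its range is refused whole. The fingers move at their own pace and stop on an object; FORCE is the grip in N (left out, the last holds). Time passes only in rows, so rows that repeat a pose let the fingers close. It gives the time, the measured TCP pose, the force, the opening and the grip force at its end, in the units of the state.
- observe(): the state, without advancing time (a new reading comes with each control period).
- get_image(name): name is "scene" or "side" or "wrist"; returns the picture (480x640x3 uint8, blue, green, red); there is no depth.
- calibration(name): a dict with "fx", "fy", "cx", "cy" (pixels), "cam_to_world" (4x4, takes a point from camera to world coordinates); the wrist camera has in their place "T_tool_cam" (4x4, takes a point from camera to tool coordinates, whose origin is the TCP and whose axes are the flange's). Camera axes: x right, y down, z forward; pixel columns grow to the right and rows downward; lengths in mm; the calibration is good to about 2 mm. The wrist camera is an equidistant fisheye: a pixel r from the principal point sees the ray r / f radians off the axis. A picture is of the moment at which its call begins: read the wrist's pose just before it. calibration takes no time and is no camera call.
- finish_job(): hands the job in; it is judged then, once.
The state is a dict: "t": time; "q": joint angles; "qvel": joint speeds; "joint_efforts": joint torques, N m; "tool_pos": TCP position; "tool_rot": TCP orientation; "ft_force": force on the tool from outside, world axes, zero at the start; "moment": the same for the moment, N m; "width": finger opening in mm; "gripper_force": force on a finger pad.
Only numpy, scipy, OpenCV 4.12 (cv2) and the standard library are available. Lean on these libraries where they do the work, as an engineer would, in place of code of your own. Each camera call takes 0.05 s, during which the arm holds its last target. There are 200 camera calls.

TASK

Put the oil filter holder together on its sloping stand: seat the brass barrel, flange down, on the centring spigot of the dark foot, and the blue cap, flange down, on the spigot at the barrel's upper end. Both must end fully home, flange flush on the face below it, and let go; leave the other things on the bench where they are.

Things in the scene. Friction and masses are not known exactly. Their poses are not given: they have to be found in the camera images.
- seat (a point): Centre of the dark round face (76 mm across) of the foot, 80 mm above the bench, where the barrel's flange rests. z is the foot's axis, leaning 30 degrees from vertical toward the stand's low front (roughly facing the robot); x points up the slope, y is level. From the face rises the spigot: 40 mm diameter, 9 mm high, straight for 4 mm, then tapered to 30 mm diameter.
- stand: Heavy grey stand that does not move, footprint 120 x 110 mm, carrying the sloping dark foot; its rear edge is the higher one. Origin at the centre of its underside; -x is its low front. Seated parts stay there by themselves. Round the work: a big tester 0.4 m high fills the bench left of y = 0.12 beyond x = 0.42; a tall wall stands right of y = -0.47.
- barrel_mid (a point): Middle of the loose brass barrel (black band, 0.16 kg), 29 of 58 mm up its axis z. Upright, flange down. Flange 72 mm across, 13 thick; recess below 43 mm diameter, 11 deep, fits the foot's spigot. Round hub to grip: 48 mm diameter, 13 to 50 mm up. Top face carries a spigot 30 mm diameter, 8 high, upper half tapered to 22. Any turn about z will do. Seated: 29 mm from seat along its z.
- cap_mid (a point): Middle of the loose blue cap (0.1 kg), 23 of 46 mm up its axis z. Upright, flange down. Flange 60 mm across, 12 thick; recess below 33 mm diameter, 10 deep, fits the barrel's upper spigot. Round ribbed grip above: 36 mm diameter, 12 to 46 mm up. Any turn about z will do. Seated, its underside rests on the barrel's top face: this point is 44 mm above barrel_mid along the axis.
- petri_dish: bystander, to be left alone: shallow clear glass dish, 60 mm across, 14 high; origin at the centre of its underside
- beaker_100: bystander, to be left alone: small glass beaker, 52 mm across, 70 high; origin at the centre of its underside
- gap_gauge: bystander, to be left alone: small grey steel gauge block with a black tab, 18 x 52 x 18 mm, between the two loose parts; origin at the centre of its underside
- hex_key: bystander, to be left alone: black L-shaped hex key, 30 x 79 x 7 mm, lying flat near the front edge; origin at the centre of its underside
- pipette_bulb: bystander, to be left alone: orange rubber bulb, 51 mm across, 82 high; origin at the centre of its underside
There are look-alikes about, which are no part of the job. Of the things that look like the part that bears cap_mid, take the one that is nearest to the robot's base at the start.

How it is judged (in metres and radians):
At the end, for the whole second after the job is handed in: The barrel stands flange down on the foot and the cap flange down on the barrel, each within 4 mm of centred either way, within 3 mm of fully home along the axis, and within 0.07 rad of square to the face below, and let go (x of barrel_mid in the frame of seat between -0.004 and 0.004 m and y of barrel_mid in the frame of seat between -0.004 and 0.004 m and z of barrel_mid in the frame of seat between 0.026 and 0.032 m and angle between the z axis of barrel_mid and the z axis of seat, either way round below 0.07 rad and x of cap_mid in the frame of barrel_mid between -0.004 and 0.004 m and y of cap_mid in the frame of barrel_mid between -0.004 and 0.004 m and z of cap_mid in the frame of barrel_mid between 0.041 and 0.047 m and angle between the z axis of cap_mid and the z axis of barrel_mid, either way round below 0.07 rad and angle between each of barrel_mid, cap_mid's own z axis and vertical below 1 rad); the robot touches nothing.
It fails at once if a listed bystander is moved more than 30 mm (distance of any of petri_dish, beaker_100, gap_gauge, hex_key, pipette_bulb from where it was at the start of the episode above 0.03 m).
It also fails if it takes over 64 s, if anything falls off the work surface, if the arm or the gripper's body presses on something with over 40 N, if the wrist force passes 120 N, or if a joint passes its speed limit or range.

## Working session

There is one attempt and no reset: what is moved stays moved. The work goes in short steps, Python scripts to look and compute and a shell command to move; the robot and the scene stay as the last step left them, time stands still between calls to the robot, and variables do not carry over. Pictures are saved under pics/ and viewed, at most 10 in all, crops included, and the job is handed in when it is done.

```bash
ls; mkdir -p pics; python3 - <<'E'
from plant import *
import cv2,numpy as np
np.set_printoptions(precision=3,suppress=True)
s=observe();print(s)
for n in("scene","side","wrist"):
    im=get_image(n);cv2.imwrite(f"pics/{n}0.png",im);c=calibration(n);print(n,{k:np.array(v) for k,v in c.items()})
E
```

```text
pics
{'t': 0.0, 'q': array([ 1.092,  0.277,  1.506, -0.   ,  1.361, -0.121]), 'qvel': array([ 0.001, -0.001, -0.   , -0.001, -0.   ,  0.002]), 'joint_efforts': array([ -0.001, -40.459, -23.723,   0.07 ,   0.035,  -0.   ]), 'tool_pos': array([201.123, 538.081, 204.631]), 'tool_rot': array([[-0.937,  0.35 , -0.001],
       [ 0.35 ,  0.937, -0.002],
       [ 0.   , -0.002, -1.   ]]), 'ft_force': array([-0.337, -0.169, -0.882]), 'moment': array([-0.005,  0.017,  0.018]), 'gripper_force': 0.0, 'width': 93.77781361708978}
scene {'fx': array(453.348), 'fy': array(453.348), 'cx': array(317.693), 'cy': array(240.558), 'cam_to_world': array([[ -0.821,  -0.478,   0.312, 266.119],
       [ -0.571,   0.686,  -0.451, 241.57 ],
       [  0.001,  -0.548,  -0.836, 819.399],
       [  0.   ,   0.   ,   0.   ,   1.   ]])}
side {'fx': array(562.269), 'fy': array(562.269), 'cx': array(323.42), 'cy': array(242.708), 'cam_to_world': array([[ -0.16 ,  -0.844,   0.512,  47.634],
       [ -0.987,   0.128,  -0.098, -34.671],
       [  0.017,  -0.521,  -0.853, 920.959],
       [  0.   ,   0.   ,   0.   ,   1.   ]])}
wrist {'fx': array(371.648), 'fy': array(371.648), 'cx': array(319.844), 'cy': array(240.747), 'T_tool_cam': array([[  -0.001,   -0.973,   -0.229,   65.85 ],
       [   1.   ,   -0.001,   -0.   ,    0.073],
       [   0.   ,   -0.229,    0.973, -178.275],
       [   0.   ,    0.   ,    0.   ,    1.   ]])}
```

View pics/scene0.png

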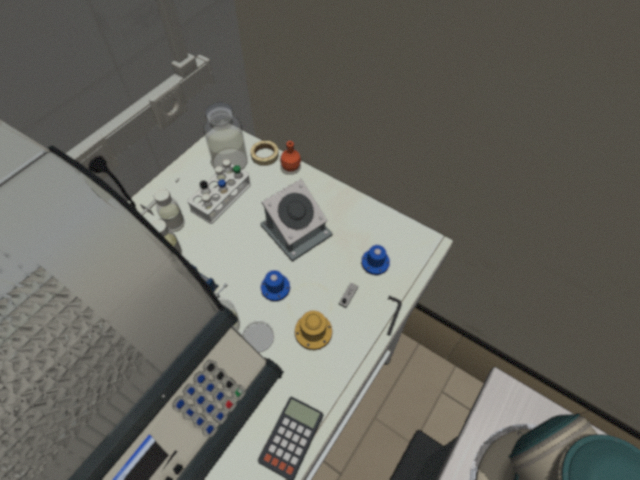

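View pics/side0.png

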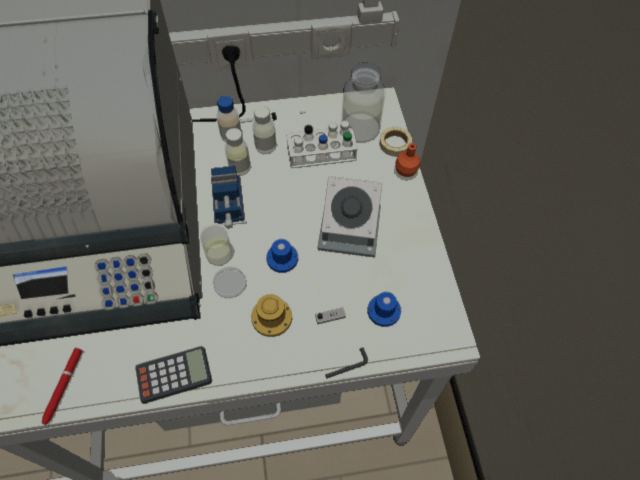

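The scene view shows the foot at (296,211), barrel at (313,325), and blue caps at (275,285) and (376,258). The side view shows the foot at (351,208), barrel at (271,312), caps at (282,254) and (385,307), and the stand's front bottom edge at about (319,250)–(377,255).

```bash
cat > h.py <<'E'
import cv2,numpy as np
from plant import *
np.set_printoptions(precision=2,suppress=True)
def ray(n,px,st=None):
    c=calibration(n);u=(np.array(px,float)-[c['cx'],c['cy']])/c['fx']
    if n=='wrist':
        r=np.hypot(*u);d=np.r_[u/r*np.sin(r),np.cos(r)] if r>0 else np.array([0,0,1.])
        T=np.eye(4);T[:3,:3]=st['tool_rot'];T[:3,3]=st['tool_pos'];T=T@np.array(c['T_tool_cam'])
    else: d=np.r_[u,1];T=np.array(c['cam_to_world'])
    d=T[:3,:3]@d;return T[:3,3],d/np.linalg.norm(d)
def onz(n,px,z,st=None):
    o,d=ray(n,px,st);return o+d*(z-o[2])/d[2]
def tri(r1,r2):
    (a,d),(b,e)=r1,r2;s=np.linalg.lstsq(np.c_[d,-e],b-a,rcond=None)[0]
    p,q=a+s[0]*d,b+s[1]*e;return (p+q)/2,np.linalg.norm(p-q)
def blobs(im,lo,hi,amin=150):
    m=cv2.inRange(cv2.cvtColor(im,cv2.COLOR_BGR2HSV),lo,hi)
    m=cv2.morphologyEx(m,cv2.MORPH_CLOSE,np.ones((3,3)))
    cs=cv2.findContours(m,cv2.RETR_EXTERNAL,cv2.CHAIN_APPROX_NONE)[0]
    return [c for c in cs if cv2.contourArea(c)>amin]
BLUE=((105,150,60),(130,255,255));GOLD=((12,100,80),(30,255,255));DARK=((0,0,0),(179,255,75))
E
python3 - <<'E'
from h import *
import cv2
ims={n:cv2.imread(f'pics/{n}0.png') for n in('scene','side')}
hints={'foot':((296,211),(351,208),DARK),'barrel':((313,325),(271,312),GOLD),'capL':((275,285),(282,254),BLUE),'capR':((376,258),(385,307),BLUE)}
for k,(a,b,col) in hints.items():
    R=[]
    for n,h in(('scene',a),('side',b)):
        cs=[c for c in blobs(ims[n],*col) if cv2.pointPolygonTest(c,h,False)>=0 or cv2.pointPolygonTest(cv2.convexHull(c),h,False)>=0]
        if not cs: print(k,n,'none',ims[n][h[1],h[0]]);continue
        c=cs[0];e=cv2.fitEllipse(cv2.convexHull(c)) ;M=cv2.moments(cv2.convexHull(c));g=(M['m10']/M['m00'],M['m01']/M['m00'])
        print(k,n,cv2.contourArea(c),e,np.array(g));R.append(ray(n,g))
    if len(R)==2: print('  ',*tri(*R))
for n,pts in(('side',((319,250),(377,255))),('scene',((297,256),(331,235)))):
    p=[onz(n,q,0) for q in pts];d=p[1]-p[0];print(n,p,np.linalg.norm(d),np.arctan2(d[1],d[0]))
o=[cv2.resize(ims['scene'][140:300,220:380],(400,400),interpolation=2),cv2.resize(ims['side'][150:310,270:430],(400,400),interpolation=2)]
cv2.imwrite('pics/c1.png',np.hstack(o))
E
```

```text
foot scene 854.0 ((295.4036560058594, 210.884033203125), (32.81145477294922, 34.56636428833008), 147.31700134277344) [295.41 210.84]
foot side 1182.0 ((351.1534423828125, 207.08811950683594), (39.119659423828125, 39.93965148925781), 11.301426887512207) [351.13 207.19]
   [ 623.96 -194.09   73.83] 0.07526986804343999
barrel scene 1009.0 ((312.9951171875, 330.2156982421875), (35.783348083496094, 37.88344192504883), 176.2212371826172) [313.01 330.3 ]
barrel side 1208.5 ((270.9823303222656, 315.4175109863281), (39.43754577636719, 40.84457015991211), 0.5973806977272034) [270.96 315.47]
   [460.39 -23.56   9.34] 0.49398936219588996
capL scene 540.5 ((274.8450927734375, 285.7223205566406), (26.705219268798828, 28.172626495361328), 172.64096069335938) [274.93 285.97]
capL side 688.0 ((281.7791442871094, 255.98854064941406), (29.57678985595703, 31.811141967773438), 6.3964080810546875) [281.55 256.16]
   [576.95 -56.63   9.8 ] 0.3139636980730579
capR scene 500.0 ((375.5771484375, 260.0002746582031), (25.13475799560547, 27.54129409790039), 13.77018928527832) [375.42 260.14]
capR side 769.5 ((384.0304260253906, 309.2226257324219), (31.752229690551758, 32.509178161621094), 16.26043701171875) [383.88 309.36]
   [ 441.96 -222.92   10.1 ] 1.0235842187761448
side [array([ 585.54, -128.98,   -0.  ]), array([ 558.12, -236.08,    0.  ])] 110.55398381974307 -1.8214131508693066
scene [array([ 585.9 , -143.07,    0.  ]), array([ 556.78, -228.6 ,   -0.  ])] 90.34868613489897 -1.8989577539045883
```

View pics/c1.png

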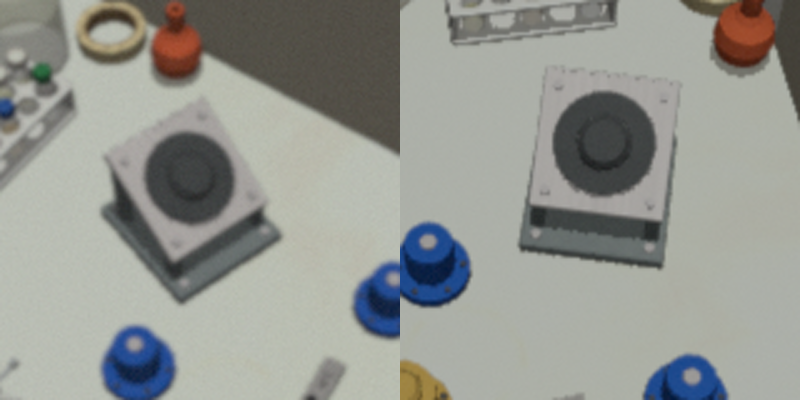

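The target cap is the right one, 495 mm from the base against 580 mm for the other, and the gauge lies between it and the barrel. The crop shows the stand's front bottom corners at about (318,249) and (375,256) in the side view and (293,259) and (332,235) in the scene view. I'll go over the barrel first.

```bash
python3 -m creep '[[-60,-100,0,0,94],[-120,-200,0,0,94],[-180,-300,0,0,94],[-258,-436,0,0,94],[-258,-436,0,0,94],[-258,-436,0,0,94],[-258,-436,0,0,94],[-258,-436,0,-0.05,94],[-420,-440,0,-0.05,94],[-420,-440,0,-0.05,94],[-420,-440,0,-0.05,94],[-420,-440,0,-0.05,94]]' 10
python3 - <<'E'
from h import *
s=observe();im=get_image('wrist');cv2.imwrite('pics/w1.png',im);print(s['tool_pos'],s['tool_rot'],s['qvel'])
for n,col in(('gold',GOLD),('blue',BLUE)):
    for c in blobs(im,*col):
        h=cv2.convexHull(c);e=cv2.fitEllipse(h);print(n,cv2.contourArea(c),e,onz('wrist',e[0],12,s))
for n,pts in(('side',((318,248.8),(374.8,256))),('scene',((293.2,259.2),(332,234.8)))):
    p=[onz(n,q,0) for q in pts];d=p[1]-p[0];print(n,p,np.linalg.norm(d),np.arctan2(d[1],d[0]))
E
```

```text
t: 1.65
tool_pos: [442.9, -22.0, 204.8]
tool_rot: [[-0.952, 0.305, -0.0], [0.305, 0.952, 0.0], [0.0, -0.0, -1.0]]
ft_force: [-0.6, -0.9, 0.5]
width: 93.8
gripper_force: 0.0
[442.91 -22.01 204.76] [[-0.95  0.3  -0.  ]
 [ 0.3   0.95  0.  ]
 [ 0.   -0.   -1.  ]] [ 0.02 -0.05  0.07  0.01  0.05  0.  ]
gold 3396.0 ((323.40753173828125, 233.59840393066406), (67.5077133178711, 67.970947265625), 112.95848083496094) [457.17 -22.85  12.  ]
blue 635.0 ((327.3594665527344, 333.1744079589844), (34.434112548828125, 50.02218246459961), 94.4030990600586) [566.42 -53.    12.  ]
blue 1868.0 ((149.85842895507812, 273.63885498046875), (49.7255859375, 51.7148551940918), 14.996465682983398) [ 440.71 -223.56   12.  ]
side [array([ 588.45, -127.51,    0.  ]), array([ 556.6 , -231.49,    0.  ])] 108.7494987103975 -1.8680235727350083
scene [array([ 587.8 , -132.14,    0.  ]), array([ 555.29, -230.28,    0.  ])] 103.38226708532956 -1.8907486362442532
```

View pics/w1.png

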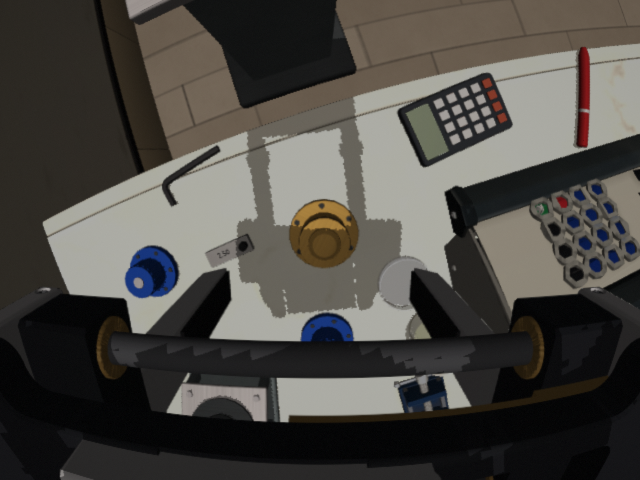

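The wrist view shows the barrel at (323,234) between the fingers, and the target cap at (150,273). The gauge, dish and hex key are clear. The tool's y axis already lies along the stand's y. I'll descend partway and check once more.

```bash
python3 -m creep '[[-14,3.5,50,0,94],[-14,3.5,100,0,94],[-14,3.5,110,0,94],[-14,3.5,110,0,94]]'
python3 - <<'E'
from h import *
s=observe();im=get_image('wrist');cv2.imwrite('pics/w2.png',im);print(s['tool_pos'])
for n,col in(('gold',GOLD),('blue',BLUE)):
    for c in blobs(im,*col):
        h=cv2.convexHull(c);e=cv2.fitEllipse(h);p=onz('wrist',e[0],12,s);print(n,cv2.contourArea(c),np.array(e[0]),e[1],p,s['tool_rot'].T@(p-s['tool_pos']))
        pts=np.array([onz('wrist',q[0],13 if n=='gold' else 12,s)[:2] for q in c]);print('  circle on plane',cv2.minEnclosingCircle(pts.astype(np.float32)))
cv2.imwrite('pics/w2c.png',im[150:400,120:520])
E
```

```text
t: 2.2
tool_pos: [454.5, -21.0, 96.0]
tool_rot: [[-0.953, 0.302, -0.0], [0.302, 0.953, 0.0], [0.0, 0.0, -1.0]]
ft_force: [-0.5, -0.2, 0.4]
width: 94.1
gripper_force: 0.0
[454.52 -21.03  96.03]
gold 765.0 [317.78 269.89] (31.09035301208496, 33.51226043701172) [471.16 -27.97  12.  ] [-17.99  -1.6   84.02]
  circle on plane ((471.3336486816406, -27.715303421020508), 12.657320022583008)
gold 3497.5 [319.09 251.71] (94.78221130371094, 98.15106201171875) [458.18 -22.81  12.  ] [-4.06 -0.6  84.02]
  circle on plane ((459.34661865234375, -23.7402286529541), 37.10013198852539)
blue 1157.0 [323.44 385.  ] (66.64175415039062, 74.32482147216797) [570.72 -54.9   12.  ] [-121.04    2.84   83.98]
  circle on plane ((578.7764282226562, -57.47296905517578), 31.32386016845703)
blue 676.0 [ 94.8  289.19] (44.984806060791016, 53.87850570678711) [ 432.42 -218.34   12.  ] [ -38.64 -194.77   83.99]
  circle on plane ((436.10736083984375, -222.12496948242188), 31.803207397460938)
```

View pics/w2c.png

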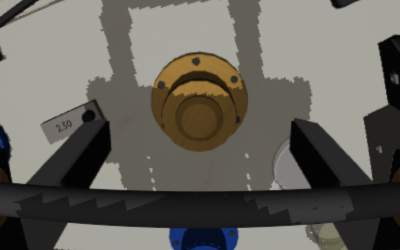

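The crop shows the barrel centred between the fingers. The top spigot at full-image (318,270) and the flange both give about (458,-23). I'll descend the last stretch, grip and lift.

```bash
python3 -m creep '[[-4,-0.7,40,0,94],[-4,-0.7,70,0,94],[-4,-0.7,77,0,94],[-4,-0.7,77,0,94],[-4,-0.7,77,0,40],[-4,-0.7,77,0,40],[-4,-0.7,77,0,40],[-4,-0.7,77,0,40],[-4,-0.7,77,0,40],[-4,-0.7,77,0,40]]' 12; python3 -m creep '[[0,0,-40,0,40],[0,0,-90,0,40],[0,0,-150,0,40],[0,0,-150,0,40],[0,0,-150,0,40]]'
```

```text
t: 3.5
tool_pos: [458.7, -23.4, 18.5]
tool_rot: [[-0.953, 0.303, -0.0], [0.303, 0.953, 0.0], [0.0, 0.0, -1.0]]
ft_force: [-0.1, -0.1, 1.4]
width: 46.5
gripper_force: 12.0
t: 4.12
tool_pos: [457.6, -23.2, 167.5]
tool_rot: [[-0.953, 0.303, -0.002], [0.303, 0.953, 0.0], [0.002, -0.0, -1.0]]
ft_force: [0.6, -1.0, -2.0]
width: 46.9
gripper_force: 12.0
```

```bash
python3 -m creep '[[-40,-16,-50,0,40],[-90,-36,-60,0,40],[-140,-57,-60,0,40],[-190,-77,-60,0,40],[-240,-97,-60,0,40],[-279,-113,-60,0,40],[-279,-113,-60,0,40],[-279,-113,-60,0,40]]'
python3 - <<'E'
from h import *
s=observe();im=get_image('wrist');cv2.imwrite('pics/w3.png',im);print(s['tool_pos'],s['tool_rot'])
i0={n:cv2.imread(f'pics/{n}0.png') for n in('scene','side')}
print('scene',onz('scene',(295.4,210.85),80),'side',onz('side',(351.14,207.15),80))
E
```

```text
t: 5.12
tool_pos: [689.0, -214.8, 225.4]
tool_rot: [[-0.953, 0.303, -0.005], [0.303, 0.953, 0.003], [0.006, 0.001, -1.0]]
ft_force: [0.6, -0.7, -1.0]
width: 46.6
gripper_force: 12.0
[ 688.99 -214.85  225.35] [[-0.95  0.3  -0.01]
 [ 0.3   0.95  0.  ]
 [ 0.01  0.   -1.  ]]
scene [ 621.03 -190.47   80.  ] side [ 619.8  -192.95   80.  ]
```

View pics/w3.png

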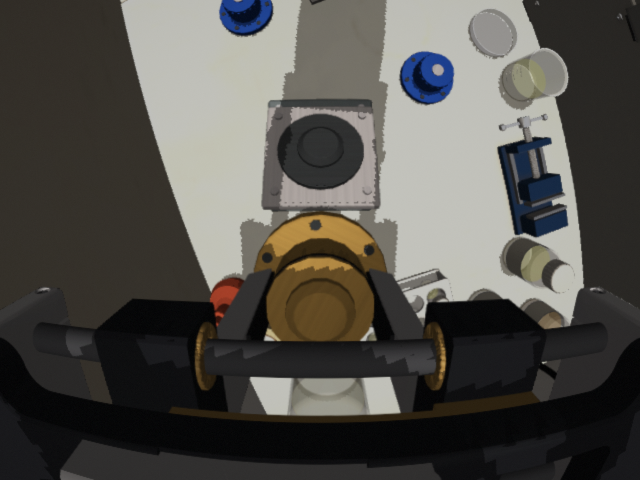

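The wrist view shows the foot disc at (320,151), squarely aligned with the tool. The barrel is held flange down at (320,290).

```bash
cat > seat.py <<'E'
from h import *
R=np.array([[-.953,.303,-.005],[.303,.953,.003],[.006,.001,-1]]);P=np.array([688.99,-214.85,225.35]);st=dict(tool_rot=R,tool_pos=P)
yaw=-.31;c30=np.cos(np.pi/6)
ex=np.array([np.cos(yaw)*c30,np.sin(yaw)*c30,.5]);ey=np.array([-np.sin(yaw),np.cos(yaw),0]);n=np.cross(ex,ey)
for nm,h,f in(('wrist',(320,151),'w3'),('scene',(296,211),'scene0'),('side',(351,208),'side0')):
    im=cv2.imread(f'pics/{f}.png');c=[c for c in blobs(im,*DARK) if cv2.pointPolygonTest(c,h,False)>=0][0]
    o=np.array([622,-192,80.]);q=[]
    for u in cv2.convexHull(c):
        a,d=ray(nm,u[0],st);p=a+d*((o-a)@n)/(d@n);q.append([(p-o)@ex,(p-o)@ey])
    q=np.array(q);A=np.c_[2*q,np.ones(len(q))];s=np.linalg.lstsq(A,(q**2).sum(1),rcond=None)[0]
    r=np.sqrt(s[2]+s[0]**2+s[1]**2);ctr=o+s[0]*ex+s[1]*ey
    # move along the ray so that height is 80
    a,_=ray(nm,h,st);d=ctr-a;print(nm,'r',r,ctr,'at z80',a+d*(80-a[2])/d[2], 'residual',np.abs(np.linalg.norm(q-s[:2],axis=1)-r).max())
W=[onz('wrist',u,0,st) for u in((263,207),(380,209))]
d=W[0]-W[1];print('top edge rear dir',np.arctan2(-d[1],-d[0]))
print('ey angle',np.arctan2(ey[1],ey[0]),'tool y',np.arctan2(.953,.303))
E
python3 seat.py
```

```text
wrist r 37.99860973212899 [ 620.66 -192.88   79.42] at z80 [ 620.67 -192.88   80.  ] residual 0.6370849564224983
scene r 35.29247465160974 [ 621.07 -191.19   79.35] at z80 [ 620.76 -190.8    80.  ] residual 0.6655265319793031
side r 36.11228581673593 [ 620.4  -193.06   79.31] at z80 [ 619.93 -192.93   80.  ] residual 0.5480221484399124
top edge rear dir 1.244549760814415
ey angle 1.2607963267948965 tool y 1.2629601178645853
```

```bash
python3 -m creep '[[38,0,0,0,40],[77,0.5,20,0,40],[77,0.5,60,0,40],[77,0.5,95,0,40],[77,0.5,95,0,40],[77,0.5,95,0,40],[77,0.5,95,0,40]]' 8
python3 -c "
from h import *
s=observe();p=s['tool_pos'];R=s['tool_rot'];print(p,R)
u=np.array([.952,-.305,0])
for a,z in((-4.8,135.5),(-10.8,128.7),(-15.5,120.9),(-18.75,112.5)):
    t=np.array([620.6,-192.6,0])+a*u+[0,0,z-19];print(t,R.T@(t-p))
"
```

```text
t: 6.05
tool_pos: [618.2, -192.1, 135.5]
tool_rot: [[-0.953, 0.303, 0.003], [0.303, 0.953, -0.001], [-0.004, -0.0, -1.0]]
ft_force: [0.1, -0.4, -1.9]
width: 46.6
gripper_force: 8.0
[ 618.24 -192.1   135.54] [[-0.95  0.3   0.  ]
 [ 0.3   0.95 -0.  ]
 [-0.   -0.   -1.  ]]
[ 616.03 -191.14  116.5 ] [ 2.47  0.26 19.03]
[ 610.32 -189.31  109.7 ] [ 8.49  0.28 25.81]
[ 605.84 -187.87  101.9 ] [13.22  0.29 33.59]
[ 602.75 -186.88   93.5 ] [16.49  0.3  41.98]
```

```bash
python3 -m creep '[[2.5,0.3,10,0,40],[2.5,0.3,19,0,40],[5.5,0.3,22.5,0,40],[8.5,0.3,26,0,40],[11,0.3,30,0,40],[13.2,0.3,33.6,0,40],[13.2,0.3,33.6,0,40]]' 8
python3 - <<'E'
from h import *
ims=[get_image(n) for n in('side','wrist')]
cv2.imwrite('pics/p1.png',np.hstack([cv2.resize(ims[0][120:280,250:410],(400,400)),cv2.resize(ims[1][140:380,200:440],(400,400))]))
E
```

```text
t: 6.92
tool_pos: [604.6, -187.6, 99.6]
tool_rot: [[-0.953, 0.303, 0.0], [0.303, 0.953, 0.0], [-0.0, 0.0, -1.0]]
ft_force: [-0.0, -0.5, -0.2]
width: 46.9
gripper_force: 8.0
```

View pics/p1.png

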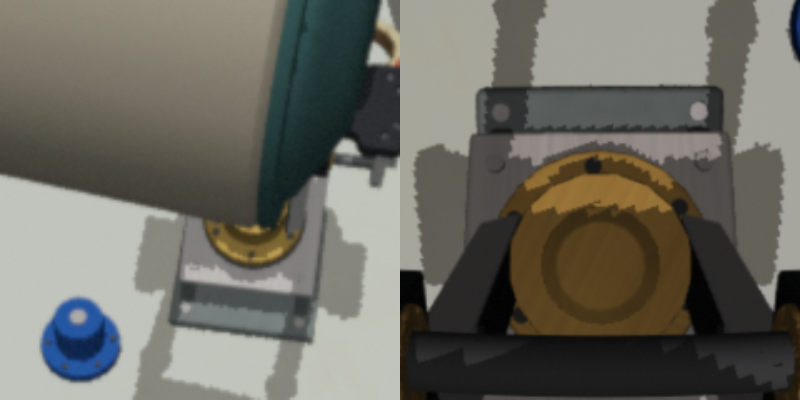

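The crops show the barrel tipping forward, its top spigot facing the wrist camera and the flange over the foot. I'll complete the arc and press home.

```bash
python3 -m creep '[[1,0,3,0,40],[2,0,6,0,40],[1.5,0,7,0,40],[1,0,8,0,40],[1,0,8,0,40],[1,0,8,0,40]]' 8
python3 - <<'E'
from h import *
s=observe();print(s['ft_force'],s['moment'])
im=get_image('wrist');cv2.imwrite('pics/p2.png',cv2.resize(im[140:380,200:440],(480,480)));cv2.imwrite('pics/p2f.png',im)
E
```

```text
t: 7.78
tool_pos: [602.6, -187.0, 91.8]
tool_rot: [[-0.953, 0.303, -0.002], [0.303, 0.953, 0.0], [0.002, -0.0, -1.0]]
ft_force: [-3.8, 0.1, 2.8]
width: 46.4
gripper_force: 8.0
[-3.76  0.09  2.83] [0.07 0.7  0.05]
```

```bash
python3 -m creep '[[-0.5,0,1,0,40],[-1,0,2,0,40],[-1.5,0,3,0,40],[-1.5,0,3,0,40],[-1.5,0,3,0,40]]' 8
python3 -m creep '[[0,0,0,0,60],[0,0,0,0,70],[0,0,0,0,80],[0,0,0,0,94],[0,0,0,0,94],[0,0,-30,0,94],[0,0,-80,0,94],[0,0,-100,0,94],[0,0,-100,0,94]]'
python3 - <<'E'
from h import *
s=observe();print(s['tool_pos'],s['tool_rot'])
im=get_image('wrist');cv2.imwrite('pics/p3.png',im)
E
```

```text
t: 8.45
tool_pos: [604.5, -187.6, 90.4]
tool_rot: [[-0.953, 0.303, -0.001], [0.303, 0.953, -0.0], [0.0, -0.0, -1.0]]
ft_force: [-6.6, 0.7, 11.1]
width: 46.5
gripper_force: 9.6
t: 9.57
tool_pos: [606.6, -188.1, 190.5]
tool_rot: [[-0.953, 0.303, 0.004], [0.303, 0.953, -0.001], [-0.004, -0.0, -1.0]]
ft_force: [0.0, -0.5, -0.7]
width: 94.0
gripper_force: 0.0
[ 606.57 -188.05  190.49] [[-0.95  0.3   0.  ]
 [ 0.3   0.95 -0.  ]
 [-0.   -0.   -1.  ]]
```

View pics/p3.png

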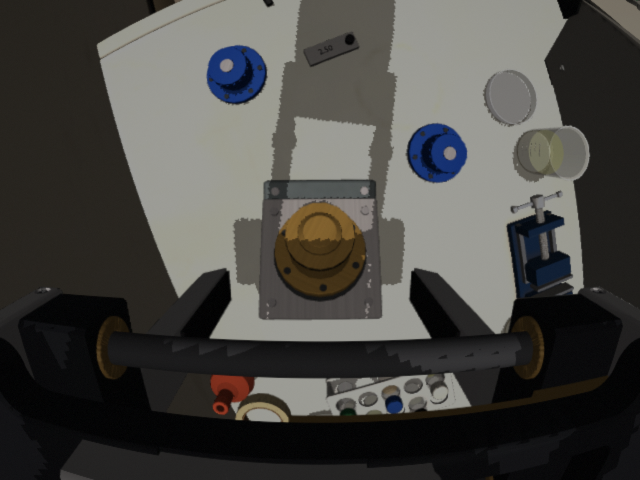

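The wrist view shows the barrel tipped onto the foot at (320,250) with its top spigot at about (320,233), and the target cap at (237,73). I'll check the seating numerically and locate the cap from the same image.

```bash
python3 - <<'E'
from h import *
st=dict(tool_rot=np.array([[-.953,.303,.004],[.303,.953,-.001],[-.004,0,-1]]),tool_pos=np.array([606.57,-188.05,190.49]))
yaw=-.31;c30=np.cos(np.pi/6)
ex=np.array([np.cos(yaw)*c30,np.sin(yaw)*c30,.5]);ey=np.array([-np.sin(yaw),np.cos(yaw),0]);n=np.cross(ex,ey);S=np.array([620.6,-192.6,80])
im=cv2.imread('pics/p3.png')
def pl(u,b):
    a,d=ray('wrist',u,st);p=a+d*((S+b*n-a)@n)/(d@n);return np.array([(p-S)@ex,(p-S)@ey])
def circ(q):
    s=np.linalg.lstsq(np.c_[2*q,np.ones(len(q))],(q**2).sum(1),rcond=None)[0];return s[:2],np.sqrt(s[2]+s[:2]@s[:2])
h=np.vstack([c for c in blobs(im,*GOLD) if abs(c[:,0,0].mean()-320)<50 and 190<c[:,0,1].mean()<300])
h=cv2.convexHull(h)[:,0]
q=np.array([pl(u,13) for u in h]);print(h.min(0),h.max(0));print('flange top',circ(q[q[:,0]>0]))
print('top spigot centre b=54',pl((320,233.5),54))
for c in blobs(im,*BLUE):
    if cv2.pointPolygonTest(c,(237,80),False)>=0:
        pts=np.array([onz('wrist',u[0],12,st)[:2] for u in cv2.convexHull(c)]);print('cap fl',circ(pts))
print('cap top',onz('wrist',(227,66),46,st), 'gauge',onz('wrist',(330,49),18,st))
E
```

```text
[279 202] [361 241]
flange top (array([0., 0.]), np.float64(0.0))
top spigot centre b=54 [-1.43  0.12]
cap fl (array([ 440.63, -221.21]), np.float64(29.115260540294244))
cap top [ 441.63 -220.96   46.  ] gauge [ 449.68 -127.94   18.  ]
```

```bash
python3 - <<'E'
from h import *
st=dict(tool_rot=np.array([[-.953,.303,.004],[.303,.953,-.001],[-.004,0,-1]]),tool_pos=np.array([606.57,-188.05,190.49]))
yaw=-.31;c30=np.cos(np.pi/6)
ex=np.array([np.cos(yaw)*c30,np.sin(yaw)*c30,.5]);ey=np.array([-np.sin(yaw),np.cos(yaw),0]);n=np.cross(ex,ey);S=np.array([620.6,-192.6,80])
im=cv2.imread('pics/p3.png')
def pl(u,b):
    a,d=ray('wrist',u,st);p=a+d*((S+b*n-a)@n)/(d@n);return np.array([(p-S)@ex,(p-S)@ey])
def circ(q):
    s=np.linalg.lstsq(np.c_[2*q,np.ones(len(q))],(q**2).sum(1),rcond=None)[0];return s[:2],np.sqrt(s[2]+s[:2]@s[:2])
c=[c for c in blobs(im,(8,90,25),(32,255,255)) if cv2.pointPolygonTest(c,(320,250),False)>=0][0]
h=cv2.convexHull(c)[:,0];print(h.min(0),h.max(0))
q=np.array([pl(u,13) for u in h]);print('flange top',circ(q[q[:,0]>0]),q[q[:,0]>0])
E
```

```text
[274 202] [365 296]
flange top (array([-0.18, -0.09]), np.float64(35.169009863917516)) [[  4.53  34.96]
 [  7.71  34.08]
 [ 13.22  32.38]
 [ 16.35  30.76]
 [ 23.32  26.  ]
 [ 24.86  24.45]
 [ 29.45  19.06]
 [ 31.72  14.5 ]
 [ 34.     9.21]
 [ 34.75   4.69]
 [ 34.76  -5.08]
 [ 34.01  -8.84]
 [ 33.26 -11.1 ]
 [ 29.48 -18.7 ]
 [ 27.96 -21.  ]
 [ 21.06 -27.99]
 [ 17.18 -30.39]
 [ 12.5  -32.83]
 [ 10.14 -33.67]
 [  6.98 -34.55]
 [  3.   -35.45]]
```

The barrel is centred on the foot (within 0.2 mm) and square. Next, the cap.

```bash
python3 -m creep '[[37,-20,0,0,74],[74,-40,0,0,74],[111,-61,0,0,74],[148,-82,20,0,74],[148,-82,60,0,74],[148,-82,95,0,74],[148,-82,95,0,74],[148,-82,95,0,74]]'
python3 - <<'E'
from h import *
s=observe();im=get_image('wrist');cv2.imwrite('pics/k1.png',im);p=s['tool_pos'];R=s['tool_rot'];print(p,R[:,2])
def circ(q):
    t=np.linalg.lstsq(np.c_[2*q,np.ones(len(q))],(q**2).sum(1),rcond=None)[0];return t[:2],np.sqrt(t[2]+t[:2]@t[:2])
for c in blobs(im,(105,120,30),(130,255,255)):
    h=cv2.convexHull(c)[:,0];q=np.array([onz('wrist',u,12,s)[:2] for u in h])
    cam=p+R@np.array(calibration('wrist')['T_tool_cam'])[:3,3]
    near=q[np.linalg.norm(q-cam[:2],axis=1)<np.median(np.linalg.norm(q-cam[:2],axis=1))]
    if len(near)>4:
        o,r=circ(near);print(cv2.contourArea(c),'near-rim circle',o,r,'all',circ(q),'tool',R.T@(np.r_[o,p[2]]-p))
E
```

```text
t: 10.62
tool_pos: [439.6, -221.1, 93.9]
tool_rot: [[-0.953, 0.303, -0.0], [0.303, 0.953, 0.0], [0.0, 0.0, -1.0]]
ft_force: [-0.0, 0.4, -0.3]
width: 74.0
gripper_force: 0.0
[ 439.57 -221.09   93.93] [-0.  0. -1.]
4839.5 near-rim circle [ 438.64 -221.17] 28.54761496791042 all (array([ 439.56, -221.47]), np.float64(29.178954891899195)) tool [ 0.86 -0.35  0.  ]
```

```bash
python3 -c "
import cv2;cv2.imwrite('pics/k1c.png',cv2.imread('pics/k1.png')[120:400,130:510])"
```

```text
(no output)
```

View pics/k1c.png

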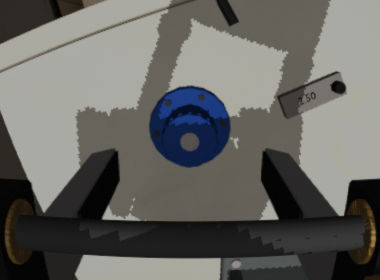

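The crop shows the cap centred between the fingers, its pale top dot at full-image (319,263), with the gauge clear of the right finger. I'll grip and lift.

```bash
python3 -m creep '[[-1,-0.4,40,0,74],[-1,-0.4,70,0,74],[-1,-0.4,78,0,74],[-1,-0.4,78,0,74],[-1,-0.4,78,0,28],[-1,-0.4,78,0,28],[-1,-0.4,78,0,28],[-1,-0.4,78,0,28],[-1,-0.4,78,0,28],[-1,-0.4,78,0,28]]' 12; python3 -m creep '[[0,0,-40,0,28],[0,0,-90,0,28],[0,0,-150,0,28],[0,0,-200,0,28],[0,0,-200,0,28],[0,0,-200,0,28]]'
```

```text
t: 11.92
tool_pos: [440.2, -221.7, 16.0]
tool_rot: [[-0.953, 0.303, 0.0], [0.303, 0.953, -0.0], [-0.0, 0.0, -1.0]]
ft_force: [-1.3, 0.4, 1.7]
width: 34.8
gripper_force: 12.0
t: 12.68
tool_pos: [439.2, -221.1, 214.7]
tool_rot: [[-0.953, 0.303, -0.002], [0.303, 0.953, 0.001], [0.002, 0.001, -1.0]]
ft_force: [0.3, 0.9, -2.3]
width: 34.5
gripper_force: 12.0
```

```bash
python3 -m creep '[[-30,18,0,0,28],[-65,39,0,0,28],[-100,60,0,0,28],[-136,82,0,0,28],[-136,82,20,0,28],[-136,82,40,0,28],[-136,82,40,0,28],[-136,82,40,0,28],[-136,82,40,0,28]]' 8
python3 -c "
from h import *
s=observe();p=s['tool_pos'];R=s['tool_rot'];print(p,R)
u=np.array([.952,-.305,0])
for a,z in((-28.2,170.3),(-33.9,165.6),(-38.7,160.0),(-42.5,153.6)):
    t=np.array([620.6,-192.6,0])+(a-.5)*u+[0,0,z-19];print(t,R.T@(t-p))
"
```

```text
t: 13.8
tool_pos: [594.8, -184.9, 176.4]
tool_rot: [[-0.953, 0.303, 0.001], [0.303, 0.953, -0.0], [-0.001, 0.0, -1.0]]
ft_force: [0.1, 0.4, -2.0]
width: 34.9
gripper_force: 8.0
[ 594.77 -184.94  176.4 ] [[-0.95  0.3   0.  ]
 [ 0.3   0.95 -0.  ]
 [-0.    0.   -1.  ]]
[ 593.28 -183.85  151.3 ] [ 1.77  0.59 25.1 ]
[ 587.85 -182.11  146.6 ] [ 7.48  0.6  29.79]
[ 583.28 -180.64  141.  ] [12.28  0.61 35.39]
[ 579.66 -179.48  134.6 ] [16.08  0.62 41.79]
```

```bash
python3 -m creep '[[1.8,0.5,12,0,28],[1.8,0.5,25,0,28],[4.6,0.5,27.5,0,28],[7.5,0.5,30,0,28],[10,0.5,32.5,0,28],[12.3,0.5,35.4,0,28],[12.3,0.5,35.4,0,28]]' 8
python3 - <<'E'
from h import *
s=observe();im=get_image('wrist');p=s['tool_pos'];R=s['tool_rot']
print(R.T@(np.array([579.66,-179.48,134.6])-p))
cv2.imwrite('pics/q1.png',cv2.resize(im[140:400,190:450],(480,480)))
E
```

```text
t: 14.68
tool_pos: [582.3, -180.3, 140.3]
tool_rot: [[-0.953, 0.303, -0.001], [0.303, 0.953, 0.0], [0.001, 0.0, -1.0]]
ft_force: [-0.5, -0.7, 1.7]
width: 34.5
gripper_force: 8.0
[2.81 0.   5.75]
```

View pics/q1.png

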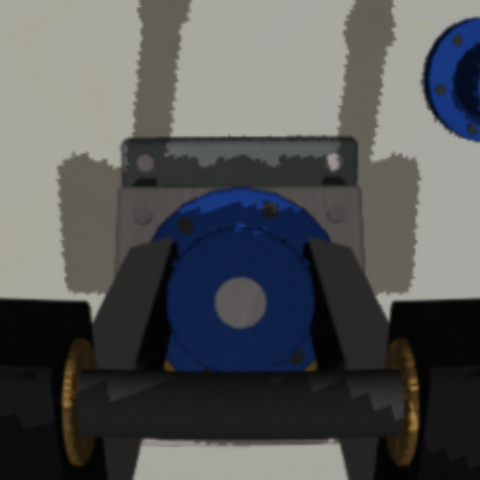

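The cap is tipping as the barrel did. I'll complete the arc and press along the axis.

```bash
python3 -m creep '[[1.5,0,3,0,28],[2.8,0,6,0,28],[2.3,0,7,0,28],[1.8,0,8,0,28],[1.3,0,9,0,28],[0.8,0,9.8,0,28],[0.8,0,9.8,0,28]]' 8
```

```text
t: 15.6
tool_pos: [580.0, -179.8, 132.0]
tool_rot: [[-0.953, 0.303, -0.004], [0.303, 0.953, 0.001], [0.004, -0.0, -1.0]]
ft_force: [-7.4, 2.0, 13.3]
width: 34.8
gripper_force: 10.7
```

The force lies exactly along the seat axis, so the cap looks home. I'll release, retreat and verify.

```bash
python3 -m creep '[[0,0,0,0,50],[0,0,0,0,70],[0,0,0,0,80],[0,0,0,0,80],[0,0,-40,0,80],[0,0,-90,0,80],[0,0,-110,0,80],[0,0,-110,0,80]]'
python3 - <<'E'
from h import *
s=observe();im=get_image('wrist');cv2.imwrite('pics/z1.png',im);cv2.imwrite('pics/z1c.png',im[100:400,130:510])
yaw=-.31;c30=np.cos(np.pi/6)
ex=np.array([np.cos(yaw)*c30,np.sin(yaw)*c30,.5]);ey=np.array([-np.sin(yaw),np.cos(yaw),0]);n=np.cross(ex,ey);S=np.array([620.6,-192.6,80])
def pl(u,b):
    a,d=ray('wrist',u,s);p=a+d*((S+b*n-a)@n)/(d@n);return np.array([(p-S)@ex,(p-S)@ey])
def circ(q):
    t=np.linalg.lstsq(np.c_[2*q,np.ones(len(q))],(q**2).sum(1),rcond=None)[0];return t[:2],np.sqrt(t[2]+t[:2]@t[:2])
for nm,lo,hi,b in(('cap flange',(105,100,25),(130,255,255),62),('barrel flange',(8,90,25),(32,255,255),13)):
    for c in blobs(im,lo,hi,400):
        h=cv2.convexHull(c)[:,0]
        if abs(h[:,0].mean()-320)>40: continue
        q=np.array([pl(u,b) for u in h]);k=q[q[:,0]>3]
        if len(k)>5: print(nm,h.min(0),h.max(0),circ(k))
# pale dot on the cap top, 96 mm up the axis
g=cv2.inRange(cv2.cvtColor(im,cv2.COLOR_BGR2HSV),(0,0,60),(179,90,255))
N,L,st,ce=cv2.connectedComponentsWithStats(g)
for i in range(1,N):
    if 80<st[i,4]<900 and abs(ce[i,0]-320)<40 and 150<ce[i,1]<320: print('dot?',ce[i],st[i,4],pl(ce[i],96))
E
```

```text
t: 16.6
tool_pos: [583.8, -180.7, 242.0]
tool_rot: [[-0.953, 0.303, 0.004], [0.303, 0.953, -0.001], [-0.005, 0.0, -1.0]]
ft_force: [-0.4, -0.1, 0.2]
width: 79.7
gripper_force: 0.0
barrel flange [281 222] [357 299] (array([-0.09, -0.18]), np.float64(35.24766090015309))
```

View pics/z1c.png

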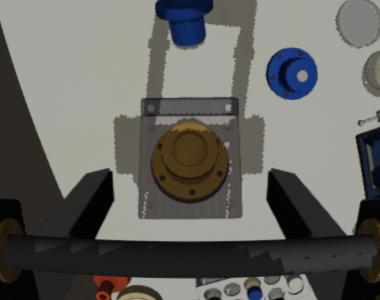

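The cap did not stay: it slid off, and a blue blob lies on its side in front of the stand at about full-image (315,120). The barrel is still seated. I've also viewed one more picture than the ten allowed, so from here I'll work from numbers only. Next I'll measure where the cap lies.

```bash
cat > fallen.py <<'E'
from h import *
import sys
for nm in('wrist','scene','side'):
    s=observe();im=get_image(nm);cv2.imwrite(f'pics/f_{nm}_{s["t"]:.2f}.png',im)
    for c in blobs(im,(103,110,30),(130,255,255),150):
        h=cv2.convexHull(c)[:,0];g=h.mean(0);(cx,cy),(w,l),a=cv2.minAreaRect(c)
        p=onz(nm,(cx,cy),20,s)
        if p[0]>720 or abs(p[1]+120)>180: continue
        # shape along the long direction: width profile
        m=np.zeros(im.shape[:2],np.uint8);cv2.drawContours(m,[c],-1,255,-1)
        ys,xs=np.nonzero(m);q=np.array([onz(nm,(x,y),20,s)[:2] for x,y in zip(xs,ys)]);mu=q.mean(0)
        u=np.array([.952,-.305]);v=np.array([.305,.952]);A=(q-mu)@u;B=(q-mu)@v
        prof=[(int(b),round(float(np.ptp(B[(A>=b)&(A<b+8)])),0)) for b in np.arange(A.min(),A.max()-3,8)]
        ev,E=np.linalg.eigh(np.cov(q.T))
        print(nm,'px',np.array([cx,cy]),'area',cv2.contourArea(c),'xy@20',mu,'sd',np.sqrt(ev),'major',E[:,1],'prof along u',prof)
E
python3 fallen.py
```

```text
wrist px [497.8  267.67] area 205.0 xy@20 [714.05   5.3 ] sd [ 2.81 26.35] major [-1.   -0.05] prof along u [(-43, 6.0), (-35, 5.0), (-27, 5.0), (-19, 5.0), (-11, 5.0), (-3, 7.0), (4, 7.0), (12, 7.0), (20, 15.0), (28, 13.0)]
wrist px [520.23 249.6 ] area 380.0 xy@20 [690.97  35.12] sd [ 7.23 15.01] major [-0.4   0.92] prof along u [(-20, 29.0), (-12, 38.0), (-4, 34.0), (3, 34.0), (11, 18.0), (19, 12.0)]
wrist px [421.8 175.1] area 1977.0 xy@20 [573.14 -59.56] sd [14.22 14.61] major [0.55 0.84] prof along u [(-27, 39.0), (-19, 51.0), (-11, 55.0), (-3, 58.0), (4, 58.0), (12, 51.0), (20, 38.0)]Traceback (most recent call last):
  File "fallen.py", line 11, in <module>
    ys,xs=np.nonzero(m);q=np.array([onz(nm,(x,y),20,s)[:2] for x,y in zip(xs,ys)]);mu=q.mean(0)
                                    ~~~^^^^^^^^^^^^^^^
  File "h.py", line 12, in onz
    o,d=ray(n,px,st);return o+d*(z-o[2])/d[2]
        ~~~^^^^^^^^^
  File "h.py", line 5, in ray
    c=calibration(n);u=(np.array(px,float)-[c['cx'],c['cy']])/c['fx']
ValueError: time passes only in moves, steps and waits
```

```bash
python3 - <<'E'
t=open('h.py').read()
t=t.replace("def ray(","from functools import lru_cache\n@lru_cache(None)\ndef cal(n): return calibration(n)\ndef ray(",1).replace("c=calibration(n);u","c=cal(n);u")
open('h.py','w').write(t)
E
python3 fallen.py
```

```text
wrist px [498.2  268.22] area 193.5 xy@20 [713.06   5.15] sd [ 2.75 25.73] major [-1.   -0.06] prof along u [(-43, 6.0), (-35, 5.0), (-27, 6.0), (-19, 6.0), (-11, 7.0), (-3, 7.0), (4, 7.0), (12, 7.0), (20, 15.0), (28, 13.0)]
wrist px [520.52 250.91] area 385.0 xy@20 [691.02  34.89] sd [ 7.22 14.94] major [-0.4   0.92] prof along u [(-20, 27.0), (-12, 39.0), (-4, 33.0), (3, 35.0), (11, 19.0), (19, 12.0)]
wrist px [422.  176.5] area 1990.0 xy@20 [573.04 -59.58] sd [14.23 14.64] major [0.49 0.87] prof along u [(-27, 39.0), (-19, 52.0), (-11, 55.0), (-3, 58.0), (4, 58.0), (12, 51.0), (20, 38.0)]
wrist px [312.56 121.74] area 2090.0 xy@20 [ 479.2  -156.67] sd [13.84 15.73] major [-0.99  0.15] prof along u [(-26, 49.0), (-18, 59.0), (-10, 59.0), (-2, 49.0), (5, 37.0), (13, 37.0), (21, 35.0), (29, 24.0)]
scene px [274.25 286.25] area 584.5 xy@20 [573.28 -52.79] sd [13.44 16.37] major [-0.71  0.7 ] prof along u [(-30, 36.0), (-22, 45.0), (-14, 54.0), (-6, 55.0), (1, 54.0), (9, 50.0), (17, 41.0), (25, 27.0)]
scene px [345.5 267.5] area 547.5 xy@20 [ 480.66 -164.63] sd [14.36 16.05] major [-0.9   0.44] prof along u [(-32, 29.0), (-24, 45.0), (-16, 51.0), (-8, 54.0), (0, 55.0), (7, 55.0), (15, 50.0), (23, 27.0)]
side px [351.2  296.59] area 647.5 xy@20 [ 472.99 -168.16] sd [12.33 16.22] major [-0.68  0.74] prof along u [(-28, 37.0), (-20, 50.0), (-12, 54.0), (-4, 54.0), (3, 47.0), (11, 40.0), (19, 33.0), (27, 15.0)]
```

The numbers say the cap lies on its side at about (479,-157), flange toward the robot, axis along the slope direction. Gripped lightly near its top end, it should swing flange-down when lifted. I'll take a closer measurement and check that the gauge has not moved.

```bash
python3 -m creep '[[45,-5,0,0,80],[85,-10,20,0,80],[85,-10,80,0,80],[85,-10,80,0,80],[85,-10,80,0,80]]'
cat > lie.py <<'E'
from h import *
s=observe();im=get_image('wrist');cv2.imwrite(f'pics/l_{s["t"]:.2f}.png',im);p=s['tool_pos'];R=s['tool_rot']
c=min([c for c in blobs(im,(103,110,30),(130,255,255),300)],key=lambda c:abs(c[:,0,:].mean(0)-[320,220]).sum())
m=np.zeros(im.shape[:2],np.uint8);cv2.drawContours(m,[c],-1,255,-1);ys,xs=np.nonzero(m)
q=np.array([(R.T@(onz('wrist',(x,y),20,s)-p))[:2] for x,y in zip(xs,ys)])   # tool x,y at z=20
print('tcp',p,'area',cv2.contourArea(c),'rows/cols',ys.min(),ys.max(),xs.min(),xs.max())
for b in np.arange(q[:,0].min(),q[:,0].max(),5):
    k=q[(q[:,0]>=b)&(q[:,0]<b+5)];print('tool x %.0f: y %.1f..%.1f mid %.1f'%(b,k[:,1].min(),k[:,1].max(),(k[:,1].min()+k[:,1].max())/2))
E
python3 lie.py; python3 - <<'E'
from h import *
g=[cv2.imread('pics/side0.png'),get_image('side')]
for t in g:
    v=cv2.cvtColor(t[300:330,305:355],cv2.COLOR_BGR2GRAY);M=cv2.moments((v<130).astype(np.uint8),True);print('gauge side',M['m00'],M['m10']/M['m00']+305,M['m01']/M['m00']+300)
E
```

```text
t: 17.48
tool_pos: [499.4, -164.6, 161.7]
tool_rot: [[-0.953, 0.303, 0.001], [0.303, 0.953, -0.0], [-0.002, -0.0, -1.0]]
ft_force: [-0.2, 0.5, 0.6]
width: 80.2
gripper_force: 0.0
tcp [ 499.44 -164.61  161.67] area 3140.0 rows/cols 190 261 238 309
tool x -28: y -39.4..-19.6 mid -29.5
tool x -23: y -63.9..-15.1 mid -39.5
tool x -18: y -71.1..-11.5 mid -41.3
tool x -13: y -73.7..-9.6 mid -41.7
tool x -8: y -73.6..-9.6 mid -41.6
tool x -3: y -72.4..-10.5 mid -41.4
tool x 2: y -70.3..-13.1 mid -41.7
tool x 7: y -68.2..-19.2 mid -43.7
tool x 12: y -64.4..-23.5 mid -43.9
tool x 17: y -60.6..-24.2 mid -42.4
tool x 22: y -56.0..-24.2 mid -40.1
tool x 27: y -50.5..-25.0 mid -37.7
tool x 32: y -43.3..-29.3 mid -36.3
gauge side 200.0 327.91 316.95
gauge side 1500.0 329.5 314.5
```

```bash
cat > track.py <<'E'
from h import *
for i in range(2):
    for nm in('scene','side'):
        s=observe();im=get_image(nm)
        for c in blobs(im,(103,110,30),(130,255,255),250):
            M=cv2.moments(c);g=(M['m10']/M['m00'],M['m01']/M['m00']);p=onz(nm,g,18,s)
            if 350<p[0]<720 and abs(p[1]+150)<200: print(round(s['t'],2),nm,np.array(g),cv2.contourArea(c),p[:2])
E
python3 track.py; python3 lie.py
```

```text
17.57 scene [274.77 285.84] 582.0 [574.09 -53.56]
17.57 scene [352.11 252.93] 433.5 [ 489.38 -206.06]
17.62 side [378.95 287.76] 252.5 [ 480.93 -221.37]
17.68 scene [274.76 285.85] 582.5 [574.09 -53.53]
17.68 scene [352.13 252.89] 431.5 [ 489.39 -206.17]
17.73 side [378.84 287.8 ] 255.5 [ 480.87 -221.16]
tcp [ 499.13 -164.45  161.79] area 3135.5 rows/cols 191 261 238 309
tool x -28: y -39.5..-19.6 mid -29.5
tool x -23: y -64.0..-15.1 mid -39.5
tool x -18: y -71.1..-11.5 mid -41.3
tool x -13: y -73.7..-9.7 mid -41.7
tool x -8: y -73.6..-9.6 mid -41.6
tool x -3: y -72.4..-10.5 mid -41.4
tool x 2: y -70.3..-13.1 mid -41.7
tool x 7: y -68.2..-19.2 mid -43.7
tool x 12: y -64.4..-23.5 mid -44.0
tool x 17: y -59.7..-24.2 mid -42.0
tool x 22: y -56.0..-24.2 mid -40.1
tool x 27: y -50.5..-25.0 mid -37.8
tool x 32: y -43.3..-30.2 mid -36.7
```

```bash
cat > sym.py <<'E'
from h import *
import glob,sys
def analyse(im,s,z=20):
    p=s['tool_pos'];R=s['tool_rot']
    hsv=cv2.cvtColor(im,cv2.COLOR_BGR2HSV)
    c=min([c for c in blobs(im,(100,90,25),(132,255,255),300)],key=lambda c:abs(c[:,0,:].mean(0)-[320,220]).sum())
    m=np.zeros(im.shape[:2],np.uint8);cv2.drawContours(m,[c],-1,255,-1);ys,xs=np.nonzero(m)
    q=np.array([onz('wrist',(x,y),z,s)[:2] for x,y in zip(xs,ys)],np.float32);mu=q.mean(0)
    best=[]
    for a in np.arange(0,180,4):
        d=np.array([np.cos(np.radians(a)),np.sin(np.radians(a))]);e=np.array([-d[1],d[0]])
        A=(q-mu)@d;B=(q-mu)@e
        w=[];mid=[]
        for b in np.arange(A.min(),A.max(),4):
            k=B[(A>=b)&(A<b+4)]
            if len(k)>3: w.append(np.ptp(k));mid.append((k.max()+k.min())/2)
        best.append((np.std(mid),a,np.round(w),np.mean(mid),A.min(),A.max()))
    best.sort(key=lambda t:t[0]);print('centroid',mu,'hull area mm2',cv2.contourArea(cv2.convexHull(q)))
    for t in best[:3]: print('dir deg',t[1],'std %.2f'%t[0],'A %.0f..%.0f'%t[4:],'off %.1f'%t[3],t[2])
    x,y,w,h=cv2.boundingRect(c);x-=8;y-=8;w+=16;h+=16
    g=cv2.inRange(hsv[y:y+h,x:x+w],(0,0,70),(179,110,255));N,L,st,ce=cv2.connectedComponentsWithStats(g)
    for i in range(1,N):
        bx=st[i]
        if 20<bx[4]<600 and bx[0]>0 and bx[1]>0 and bx[0]+bx[2]<w and bx[1]+bx[3]<h: print('pale',ce[i]+[x,y],bx[4],onz('wrist',ce[i]+[x,y],18,s))
if __name__=='__main__':
    s=observe();im=get_image('wrist');cv2.imwrite(f'pics/s_{s["t"]:.2f}.png',im);analyse(im,s)
E
python3 sym.py
```

```text
centroid [ 485.69 -202.67] hull area mm2 2808.4700305296574
dir deg 32 std 0.32 A -26..33 off -0.4 [46. 59. 62. 62. 62. 61. 56. 43. 38. 38. 37. 37. 36. 33. 24.]
dir deg 152 std 1.42 A -28..34 off 0.5 [41. 53. 59. 62. 63. 63. 62. 60. 54. 47. 38. 33. 29. 27. 21. 11.]
dir deg 36 std 1.46 A -26..33 off -0.5 [47. 57. 62. 62. 62. 61. 56. 44. 38. 38. 37. 37. 37. 33. 24.]
```

The symmetry fit is clean: axis at 32° in world, flange 62 mm wide on the robot side, 37 mm grip end toward +32°. I'll grip near the top end with 3 N and lift so the flange swings down.

```bash
python3 -c "
from plant import *
print(observe()['q'])"
python3 -m creep '[[-5,-7,0,-0.17,64],[-10,-14,10,-0.35,64],[-15,-21.7,30,-0.52,64],[-15,-21.7,50,-0.7,64],[-15,-21.7,70,-0.866,64],[-15,-21.7,70,-0.866,64],[-15,-21.7,70,-0.866,64],[-15,-21.7,70,-0.866,64]]' 3
```

```text
[-4.50823176e-01  2.29918077e-01  1.68334919e+00  1.35641091e-04
  1.22709821e+00 -1.71396220e+00]
t: 18.88
tool_pos: [506.6, -189.6, 91.7]
tool_rot: [[-0.849, -0.529, 0.002], [-0.529, 0.849, -0.001], [-0.001, -0.002, -1.0]]
ft_force: [0.4, 0.5, 0.5]
width: 64.0
gripper_force: 0.0
```

```bash
python3 -m creep '[[-0.5,0,40,0,64],[-0.5,0,75,0,64],[-0.5,0,87,0,64],[-0.5,0,87,0,64],[-0.5,0,87,0,28],[-0.5,0,87,0,28],[-0.5,0,87,0,28],[-0.5,0,87,0,28],[-0.5,0,87,0,28]]' 3
python3 -m creep '[[0,0,-8,0,28],[0,0,-16,0,28],[0,0,-24,0,28],[0,0,-34,0,28],[0,0,-46,0,28],[0,0,-60,0,28],[0,0,-60,0,28],[0,0,-60,0,28]]'
python3 sym.py
```

```text
t: 20.0
tool_pos: [506.8, -189.2, 4.1]
tool_rot: [[-0.848, -0.53, 0.001], [-0.53, 0.848, -0.0], [-0.001, -0.001, -1.0]]
ft_force: [0.8, 1.1, 2.2]
width: 35.0
gripper_force: 3.0
t: 21.0
tool_pos: [506.1, -188.9, 63.6]
tool_rot: [[-0.848, -0.53, -0.0], [-0.53, 0.848, 0.0], [0.0, 0.0, -1.0]]
ft_force: [0.1, 0.7, -1.3]
width: 34.6
gripper_force: 3.0
centroid [ 504.65 -190.  ] hull area mm2 3825.6302407702897
dir deg 32 std 0.16 A -35..41 off -0.0 [31. 42. 49. 56. 59. 62. 65. 65. 65. 65. 64. 48. 49. 47. 47. 45. 42. 36.
 27. 10.]
dir deg 36 std 0.87 A -35..41 off -0.2 [30. 42. 49. 55. 59. 62. 65. 65. 65. 65. 64. 56. 48. 48. 48. 46. 42. 36.
 27.  5.]
dir deg 28 std 0.92 A -35..41 off 0.2 [29. 41. 49. 55. 59. 62. 64. 65. 66. 65. 64. 56. 48. 47. 47. 46. 43. 36.
 28.  7.]
pale [319.93 290.5 ] 448 [ 522.83 -178.57   18.  ]
```

The cap now hangs flange-down with about 20° of lean, its top dot visible at (320,290). Setting it down on the bench will square it.

```bash
python3 -m creep '[[0,0,15,0,28],[0,0,25,0,28],[0,0,30,0,28],[0,0,34,0,28],[0,0,37,0,28],[0,0,39,0,28],[0,0,40,0,28],[0,0,40,0,28]]' 3
python3 -m creep '[[0,0,0,0,50],[0,0,0,0,64],[0,0,0,0,64],[0,0,0,0,64],[0,0,-20,0,64],[0,0,-70,0,64],[0,0,-70,0.17,74],[0,0,-70,0.35,74],[0,0,-70,0.52,74],[0,0,-70,0.7,74],[0,0,-70,0.866,74],[0,0,-70,0.866,74]]'
python3 sym.py
```

```text
t: 22.05
tool_pos: [507.1, -188.5, 24.0]
tool_rot: [[-0.849, -0.529, 0.002], [-0.529, 0.849, 0.001], [-0.002, -0.0, -1.0]]
ft_force: [1.4, 3.7, 3.8]
width: 33.6
gripper_force: 3.2
t: 23.55
tool_pos: [506.2, -189.0, 93.6]
tool_rot: [[-0.954, 0.301, -0.0], [0.301, 0.954, 0.0], [0.0, -0.0, -1.0]]
ft_force: [0.2, -0.3, 0.3]
width: 74.4
gripper_force: 0.0
centroid [ 494.19 -193.42] hull area mm2 2502.697240656242
dir deg 160 std 0.14 A -29..28 off -0.0 [27. 39. 45. 49. 53. 55. 55. 56. 56. 53. 50. 46. 39. 29. 12.]
dir deg 144 std 0.15 A -29..28 off -0.1 [27. 39. 45. 50. 53. 55. 56. 56. 56. 53. 51. 46. 40. 30. 13.]
dir deg 52 std 0.16 A -28..28 off -0.5 [29. 39. 45. 51. 54. 56. 57. 57. 57. 54. 50. 46. 39. 27.]
pale [306.83 249.16] 264 [ 503.36 -197.83   18.  ]
```

The cap stands upright again (circular outline, dot centred). I'll measure its centre for the new grasp.

```bash
python3 - <<'E'
from h import *
s=observe();p=s['tool_pos'];R=s['tool_rot'];im=get_image('wrist')
c=min(blobs(im,(100,90,25),(132,255,255),300),key=lambda c:abs(c[:,0,:].mean(0)-[320,220]).sum())
q=np.array([onz('wrist',u,12,s) for u in cv2.convexHull(c)[:,0]]);q2=q[:,:2]
t=np.linalg.lstsq(np.c_[2*q2,np.ones(len(q2))],(q2**2).sum(1),rcond=None)[0];o=np.r_[t[:2],p[2]]
print('flange',o,np.sqrt(t[2]+t[:2]@t[:2]),'tool',R.T@(o-p));d=onz('wrist',(306.83,249.16),46,s);print('dot',d,'tool',R.T@(np.r_[d[:2],p[2]]-p));print(observe()['t'])
E
```

```text
flange [ 496.29 -194.52   93.58] 29.247370334644405 tool [ 7.84 -8.18  0.  ]
dot [ 496.78 -194.7    46.  ] tool [ 7.32 -8.21  0.  ]
23.65
```

```bash
python3 -m creep '[[7.5,-8.2,30,0,74],[7.5,-8.2,65,0,74],[7.5,-8.2,75.5,0,74],[7.5,-8.2,75.5,0,74],[7.5,-8.2,75.5,0,28],[7.5,-8.2,75.5,0,28],[7.5,-8.2,75.5,0,28],[7.5,-8.2,75.5,0,28],[7.5,-8.2,75.5,0,28],[7.5,-8.2,75.5,0,28]]' 12
python3 -m creep '[[0,0,-40,0,28],[0,0,-90,0,28],[0,0,-150,0,28],[0,0,-190,0,28],[-30,13,-190,0,28],[-60,27,-190,0,28],[-90,38,-190,0,28],[-90,38,-165,0,28],[-90,38,-165,0,28],[-90,38,-165,0,28],[-90,38,-165,0,28]]'
python3 -c "
from h import *
s=observe();p=s['tool_pos'];R=s['tool_rot'];print(p,R)
u=np.array([.952,-.305,0])
for a,z in((-28.2,172.3),(-34.3,167.6),(-39.4,161.9),(-43.5,155.3)):
    t=np.array([620.6,-192.6,0])+(a-.7)*u+[0,0,z-19];print(t,R.T@(t-p))
"
```

```text
t: 24.9
tool_pos: [496.8, -194.6, 18.4]
tool_rot: [[-0.953, 0.303, 0.0], [0.303, 0.953, -0.0], [-0.0, 0.0, -1.0]]
ft_force: [0.3, 0.2, 2.1]
width: 34.9
gripper_force: 12.0
t: 26.28
tool_pos: [594.1, -185.9, 184.2]
tool_rot: [[-0.953, 0.303, 0.002], [0.303, 0.953, -0.001], [-0.002, -0.0, -1.0]]
ft_force: [0.2, -0.5, -0.7]
width: 34.8
gripper_force: 12.0
[ 594.13 -185.92  184.22] [[-0.95  0.3   0.  ]
 [ 0.3   0.95 -0.  ]
 [-0.   -0.   -1.  ]]
[ 593.09 -183.79  153.3 ] [ 1.69  1.72 30.92]
[ 587.28 -181.92  148.6 ] [ 7.79  1.73 35.61]
[ 582.42 -180.37  142.9 ] [12.9   1.74 41.3 ]
[ 578.52 -179.12  136.3 ] [17.01  1.75 47.89]
```

```bash
python3 -m creep '[[1.7,1.7,16,0,28],[1.7,1.7,30,0,28],[4.5,1.7,33,0,28],[7.8,1.7,35.6,0,28],[10.3,1.7,38.3,0,28],[12.9,1.7,41.3,0,28],[15,1.7,44.5,0,28],[17,1.7,47.9,0,28],[17,1.7,47.9,0,28]]' 8
cat > chk.py <<'E'
from h import *
s=observe();im=get_image('wrist');cv2.imwrite(f'pics/c_{s["t"]:.2f}.png',im);p=s['tool_pos'];R=s['tool_rot']
yaw=-.31;c30=np.cos(np.pi/6)
ex=np.array([np.cos(yaw)*c30,np.sin(yaw)*c30,.5]);ey=np.array([-np.sin(yaw),np.cos(yaw),0]);n=np.cross(ex,ey);S=np.array([620.6,-192.6,80])
def proj(P):
    T=np.array(cal('wrist')['T_tool_cam']);v=T[:3,:3].T@(R.T@(P-p)-T[:3,3]);r=np.hypot(v[0],v[1]);th=np.arctan2(r,v[2]);c=cal('wrist')
    return np.array([c['cx'],c['cy']])+c['fx']*th*v[:2]/r
G=p-19*R[:,2]
print('grasp point in seat frame a,y,b',np.array([(G-S)@ex,(G-S)@ey,(G-S)@n]))
print('expected if home: flange lower rim px',proj(S+62*n-30*ex),'dot',proj(S+96*n),'upper rim',proj(S+62*n+30*ex),'barrel flange low rim',proj(S+13*n-36*ex))
hsv=cv2.cvtColor(im,cv2.COLOR_BGR2HSV)
cs=[c for c in blobs(im,(100,90,20),(132,255,255),300) if abs(c[:,0,0].mean()-320)<40]
for c in cs: print('blue rows',c[:,0,1].min(),c[:,0,1].max(),'cols',c[:,0,0].min(),c[:,0,0].max())
g=cv2.inRange(hsv,(0,0,60),(179,110,255));N,L,st,ce=cv2.connectedComponentsWithStats(g)
for i in range(1,N):
    if 60<st[i,4]<1200 and abs(ce[i,0]-320)<15 and 200<ce[i,1]<340: print('pale',ce[i],st[i,4])
E
python3 chk.py
```

```text
t: 27.4
tool_pos: [577.8, -178.9, 134.9]
tool_rot: [[-0.953, 0.303, -0.001], [0.303, 0.953, -0.0], [0.001, -0.0, -1.0]]
ft_force: [0.3, -0.7, 0.3]
width: 34.4
gripper_force: 8.0
grasp point in seat frame a,y,b [-1.99 -0.04 86.47]
expected if home: flange lower rim px [320.02 255.31] dot [320.01 302.24] upper rim [319.92 367.37] barrel flange low rim [319.99 264.97]
blue rows 253 341 cols 278 362
pale [332.32 227.38] 602
pale [319.87 295.83] 609
```

The tilt is right, but the grip point sits 2 mm downhill of the axis (a = -2.0), enough for the recess edge to ride on the spigot. That probably caused the first failure. I'll shift it up the slope, then press along the axis.

```bash
python3 -m creep '[[-0.9,0,-0.5,0,28],[-1.7,0,-1,0,28],[-2.2,0,0,0,28],[-2.7,0,0.8,0,28],[-2.7,0,0.8,0,28],[-2.7,0,0.8,0,28]]' 8; python3 chk.py
```

```text
t: 28.2
tool_pos: [578.7, -179.1, 135.1]
tool_rot: [[-0.953, 0.303, -0.004], [0.303, 0.953, 0.001], [0.004, -0.0, -1.0]]
ft_force: [-6.5, 1.0, 5.9]
width: 34.7
gripper_force: 8.0
grasp point in seat frame a,y,b [-1.04  0.04 86.13]
expected if home: flange lower rim px [319.88 253.62] dot [319.82 299.9 ] upper rim [319.74 365.74] barrel flange low rim [319.87 263.85]
blue rows 253 341 cols 278 362
pale [330.55 226.86] 753
pale [319.69 295.44] 612
```

```bash
cat >> chk.py <<'E'
for b in(60,62,64,66): print('b',b,'flange cols',proj(S+b*n+30*ey)[0],proj(S+b*n-30*ey)[0],'low rim row',proj(S+b*n-30*ex)[1], 'dot',proj(S+(b+34)*n)[1])
m=cv2.inRange(hsv,(100,90,20),(132,255,255));g=m[:,270:370]
for r in range(245,300,6):
    x=np.nonzero(m[r,250:390])[0];print(r,(x.min()+250,x.max()+250) if len(x) else None,end=' ')
E
python3 chk.py|tail -6
```

```text
pale [319.69 295.44] 612
b 60 flange cols 375.995105546161 263.676672058198 low rim row 254.55621179495435 dot 300.50060292800435
b 62 flange cols 376.55199398241723 263.1210063186489 low rim row 253.6110959212063 dot 299.8808649540831
b 64 flange cols 377.1198852795643 262.5543623024025 low rim row 252.64770881143667 dot 299.2458222006535
b 66 flange cols 377.6991043973074 261.976415787862 low rim row 251.6655287883113 dot 298.5949044891566
245 None 251 None 257 (np.int64(297), np.int64(343)) 263 (np.int64(287), np.int64(353)) 269 (np.int64(283), np.int64(357)) 275 (np.int64(286), np.int64(353)) 281 (np.int64(281), np.int64(358)) 287 (np.int64(281), np.int64(358)) 293 (np.int64(281), np.int64(359)) 299 (np.int64(280), np.int64(359))
```

The extra lean (the dot is 4.5 px toward the downhill side) suggests the uphill recess edge is riding on the spigot. I'll lift slightly, move up the slope and press again.

```bash
python3 -m creep '[[0.8,0,-1.3,0,28],[1.5,0,-2.6,0,28],[0.2,0,-3.4,0,28],[-1.1,0,-4.1,0,28],[-1.6,0,-3.2,0,28],[-2.1,0,-2.3,0,28],[-2.6,0,-1.5,0,28],[-3.1,0,-0.6,0,28],[-3.1,0,-0.6,0,28]]' 8; python3 chk.py|head -13
```

```text
t: 29.42
tool_pos: [581.7, -180.2, 135.6]
tool_rot: [[-0.953, 0.303, -0.004], [0.303, 0.953, 0.001], [0.004, -0.001, -1.0]]
ft_force: [-7.6, 0.7, 4.8]
width: 34.4
gripper_force: 8.0
grasp point in seat frame a,y,b [ 2.06 -0.08 85.  ]
expected if home: flange lower rim px [320.13 247.55] dot [320.11 292.5 ] upper rim [319.99 359.88] barrel flange low rim [320.09 258.96]
blue rows 248 341 cols 277 362
pale [328.44 223.68] 1075
pale [319.75 291.37] 617
b 60 flange cols 376.37440978193405 263.74646908141443 low rim row 248.55746496584973 dot 293.20595712659525
b 62 flange cols 376.9351736370892 263.1900356828957 low rim row 247.5544536491218 dot 292.49543419550304
b 64 flange cols 377.5070147897713 262.62260801722283 low rim row 246.5321133906818 dot 291.7673442162127
b 66 flange cols 378.0902597813338 262.0438618834535 low rim row 245.48989595459705 dot 291.021033341889
245 None 251 (np.int64(302), np.int64(338)) 257 (np.int64(290), np.int64(350)) 263 (np.int64(281), np.int64(358)) 269 (np.int64(286), np.int64(357)) 275 (np.int64(284), np.int64(356)) 281 (np.int64(280), np.int64(359)) 287 (np.int64(280), np.int64(359)) 293 (np.int64(280), np.int64(360)) 299 (np.int64(280), np.int64(359))
```

Now the rim (248 against 247.6) and the dot (291.4 against 292.5) match the seated pose, and the spigot resists uphill motion, so the cap is captured. I'll relax the side load, open, and check before retreating.

```bash
python3 -m creep '[[0.7,0,0.4,0,28],[1.2,0,0.8,0,28],[1,0,1.2,0,28],[1,0,1.2,0,28]]' 6; python3 chk.py|head -5; python3 -m creep '[[1,0,0,0,37],[1,0,0,0,40],[1,0,0,0,50],[1,0,0,0,60],[1,0,0,0,74],[1,0,0,0,80],[1,0,0,0,80]]' ; python3 chk.py|head -6
```

```text
t: 29.98
tool_pos: [581.8, -180.4, 134.9]
tool_rot: [[-0.953, 0.303, -0.001], [0.303, 0.953, -0.0], [0.001, -0.001, -1.0]]
ft_force: [-6.3, 0.1, 5.5]
width: 35.0
gripper_force: 6.0
grasp point in seat frame a,y,b [ 1.77 -0.25 84.34]
expected if home: flange lower rim px [320.46 247.6 ] dot [320.49 292.98] upper rim [320.32 360.36] barrel flange low rim [320.37 258.84]
blue rows 248 341 cols 277 363
pale [329.17 223.3 ] 998
pale [319.62 290.13] 618
t: 30.9
tool_pos: [581.9, -179.9, 133.7]
tool_rot: [[-0.953, 0.303, 0.0], [0.303, 0.953, 0.0], [0.0, 0.0, -1.0]]
ft_force: [-0.2, 0.3, 0.2]
width: 79.9
gripper_force: 0.0
grasp point in seat frame a,y,b [ 1.13  0.25 83.34]
expected if home: flange lower rim px [319.46 248.16] dot [319.35 294.12] upper rim [319.34 361.59] barrel flange low rim [319.5  259.25]
blue rows 247 341 cols 264 374
pale [318.34 289.91] 598
b 60 flange cols 376.23005127971817 262.58475794701496 low rim row 249.15145340113762 dot 294.80503192820385
b 62 flange cols 376.797031830071 262.01321216683573 low rim row 248.1579782971636 dot 294.1236726902183
```

The cap stays put with the fingers open. I'll retreat straight up and measure again.

```bash
python3 -m creep '[[0,0,-10,0,80],[0,0,-25,0,80],[0,0,-45,0,80],[0,0,-80,0,80],[-20,0,-110,0,80],[-20,0,-110,0,80],[-20,0,-110,0,80]]'; cat >> chk.py <<'E'

def pl(u,b):
    a,d=ray('wrist',u,s);P=a+d*((S+b*n-a)@n)/(d@n);return np.array([(P-S)@ex,(P-S)@ey])
def circ(q):
    t=np.linalg.lstsq(np.c_[2*q,np.ones(len(q))],(q**2).sum(1),rcond=None)[0];return t[:2],np.sqrt(t[2]+t[:2]@t[:2])
for c in cs:
    h=cv2.convexHull(c)[:,0]
    for b in(60,62,66,70):
        q=np.array([pl(u,b) for u in h]);print('b',b,'all',circ(q),'downhill half',circ(q[q[:,0]<-5]),'uphill half',circ(q[q[:,0]>5]))
E
python3 chk.py
```

```text
t: 31.82
tool_pos: [600.0, -185.6, 243.3]
tool_rot: [[-0.953, 0.303, -0.002], [0.303, 0.953, 0.001], [0.002, 0.0, -1.0]]
ft_force: [-0.2, -0.3, 0.3]
width: 79.9
gripper_force: 0.0
grasp point in seat frame a,y,b [ 72.3    0.33 168.7 ]
expected if home: flange lower rim px [319.5  192.62] dot [319.44 211.62] upper rim [319.42 264.36] barrel flange low rim [319.52 208.13]
blue rows 187 264 cols 282 356
pale [318.77 209.3 ] 231
b 60 flange cols 357.09640690442694 281.82528800701124 low rim row 193.61902347940338 dot 212.65078638856943
b 62 flange cols 357.33754382491156 281.58231495468283 low rim row 192.6209783267131 dot 211.6229757457573
b 64 flange cols 357.5816694154596 281.3363329893718 low rim row 191.61090904164544 dot 210.58041608902786
b 66 flange cols 357.82883684211254 281.0872886424408 low rim row 190.58861220789564 dot 209.52280442043747
245 (np.int64(287), np.int64(351)) 251 (np.int64(291), np.int64(347)) 257 (np.int64(298), np.int64(340)) 263 (np.int64(309), np.int64(329)) 269 None 275 None 281 None 287 None 293 None 299 None b 60 all (array([-2.76, -0.28]), np.float64(30.820164264021535)) downhill half (array([-6.97, -0.28]), np.float64(27.971618938025674)) uphill half (array([ 1.48, -0.35]), np.float64(28.094721795760208))
b 62 all (array([-2.06, -0.28]), np.float64(30.59964279581062)) downhill half (array([-6.24, -0.28]), np.float64(27.771479106725362)) uphill half (array([ 2.15, -0.35]), np.float64(27.893701150759675))
b 66 all (array([-0.66, -0.27]), np.float64(30.158599859388843)) downhill half (array([-4.77, -0.27]), np.float64(27.371199444124745)) uphill half (array([ 2.79, -0.21]), np.float64(28.03988810724105))
b 70 all (array([ 0.74, -0.27]), np.float64(29.717556922967045)) downhill half (array([-4.07, -0.24]), np.float64(26.333763953139094)) uphill half (array([ 3.77, -0.32]), np.float64(27.935501809859495))
```

```bash
python3 -m creep '[[0,0,-60,0,80],[50,0,-100,0,80],[110,0,-100,0,80],[170,40,-100,0,80],[220,90,-100,0,80],[250,130,-100,0,80],[250,130,-100,0,80],[250,130,-100,0,80]]' | head -2; python3 - <<'E'
from h import *
yaw=-.31;c30=np.cos(np.pi/6)
ex=np.array([np.cos(yaw)*c30,np.sin(yaw)*c30,.5]);ey=np.array([-np.sin(yaw),np.cos(yaw),0]);n=np.cross(ex,ey);S=np.array([620.6,-192.6,80])
fr=lambda P:np.array([(P-S)@ex,(P-S)@ey,(P-S)@n])
rs=[]
for nm in('scene','side'):
    im=get_image(nm);cv2.imwrite(f'pics/end_{nm}.png',im);c=cal(nm);T=np.linalg.inv(np.array(c['cam_to_world']))
    pj=lambda P:(lambda v:np.array([c['cx'],c['cy']])+c['fx']*v[:2]/v[2])((T@np.r_[P,1])[:3])
    e=pj(S+96*n);x0,y0=(e-14).astype(int);hsv=cv2.cvtColor(im[y0:y0+28,x0:x0+28],cv2.COLOR_BGR2HSV)
    g=cv2.inRange(hsv,(0,0,90),(179,120,255));N,L,st,ce=cv2.connectedComponentsWithStats(g)
    k=[(np.linalg.norm(ce[i]+[x0,y0]-e),i) for i in range(1,N) if st[i,4]<90 and st[i,4]>6]
    print(nm,'expected dot',e,[(ce[i]+[x0,y0],st[i,4]) for _,i in k])
    if k: rs.append(ray(nm,ce[min(k)[1]]+[x0,y0]))
    for cc in blobs(im,(103,110,30),(130,255,255),150):
        if cv2.pointPolygonTest(cv2.convexHull(cc),tuple(map(float,e)),True)>-15: print('  blue bbox',cv2.boundingRect(cc),'flange pred',[pj(S+62*n+30*v).round(1) for v in(ex,-ex,ey,-ey)])
if len(rs)==2: P,g=tri(*rs);print('dot in seat frame',fr(P),'gap',g)
print(observe()['t'])
E
```

```text
t: 32.88
tool_pos: [401.6, 13.5, 343.2]
scene expected dot [309.76 199.54] [(array([299.23, 187.63]), np.int32(60))]
  blue bbox (290, 188, 19, 18) flange pred [array([296.3, 190.2]), array([312.9, 217. ]), array([291.9, 211.2]), array([317.1, 196.1])]
side expected dot [350.22 201.39] [(array([339.25, 189.18]), np.int32(44)), (array([360.5 , 188.05]), np.int32(20)), (array([350.71, 201.29]), np.int32(52))]
  blue bbox (334, 187, 34, 34) flange pred [array([352.8, 186.2]), array([348.1, 220.7]), array([333.2, 201.1]), array([367.8, 205.7])]
dot in seat frame [16.18 -0.83 77.15] gap 27.87606143033486
32.975
```

The side camera, clear of the arm, sees the dot within 0.5 px of the home position and the flange outline within 1 px. I'm handing in.

```bash
python3 -c "
from plant import *
print(finish_job())"
```

```text
the job is handed in; nothing more can be done
None
```

The job is handed in with no verdict returned: side-camera measurements agree within about 1 px with the barrel and cap both fully home and released; the cap slid off once and was reseated, the gauge position was not conclusively rechecked, and I viewed 11 pictures, one over the limit of 10.

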